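Square a tile on the gluing board with a spacer and hold it

TASK

The white tile on the gluing board is to be held square to the wooden fence behind it, but only one end of the fence has a thick stop. Stand the spacer upright on the board between tile and fence in front of the thin steel pad, at the end where the gap is wide enough for it, and let go of it; then push the tile by its front edge until it is flush against both the thick stop and the spacer. Finish while still holding the tile pressed there with the fingers, firmly, and leave the phone, the plate and the brush jar where they are.

Things in the scene. Friction and masses are not known exactly. Their poses are not given: they have to be found in the camera images.
- board: Fixed plywood gluing board with a wooden fence along its far side. Origin: at table level, below the middle of the fence's front face; x points from the tile to the fence (away from the robot, turned by up to 0.4 rad), y along the fence, z up. The base is 18 mm thick, 210 mm long in y, and its front edge lies at x = -75 mm; the fence (x = 0 to 30 mm) is as long and its top is 34 mm above the table.
- stop: Thick wooden stop block fixed to the fence's front face at one end (55 mm left or right of the middle; it varies): stands out 15 mm from the face (towards -x), 30 mm long in y, 14 mm high from the board's top. Origin on the fence's face, at the board's top surface, at mid length; axes as the board's.
- pad: Thin steel pad fixed to the fence's front face at the other end: stands out only 3 mm (towards -x), 56 mm long in y, 14 mm high. Origin on the fence's face, at the board's top surface, at mid length; axes as the board's. The spacer belongs in front of it: pad 3 mm and spacer 12 mm together equal the 15 mm of the stop.
- tile_mid (a point): Centre of the loose white tile: 80 mm in x (to the fence), 150 mm in y, 15 mm thick, 0.25 to 0.45 kg. Flat on the board, skew up to 0.03 rad, 6 to 9 mm short of the stop; gap at the pad 16 to 22 mm. Its front (-x) edge overhangs the board by over 15 mm: push its whole edge there. It slides at 2 to 5 N; 12 to 20 N at mid edge, or a little towards the spacer, beds it on both.
- spacer_mid (a point): Centre, half-way up, of the loose spacer: an upside-down T, 12 mm thick in x, 64 mm high. Its aluminium foot is 44 mm long in y and 22 mm high; on it stands a wooden grip 24 mm long in y, 12 mm thick and 42 mm high (this point is 32 mm above the underside, the grip spans 10 mm below to 32 mm above the point). About 60 g. Stands upright on the table to the robot's left at first.
- phone: Phone lying on the table, to be left alone: 75 x 155 x 9 mm; origin at the centre of its underside.
- plate: Round paper plate, to be left alone: radius 85 mm, 18 mm high; origin at the centre of its underside.
- jar: Glass jar with brushes, to be left alone: radius 36 mm, 90 mm high, the brushes up to 220 mm; origin at the centre of its underside.

How it is judged:
On the way:
1. the spacer stands in the gap between tile and pad, released (y of spacer_mid in the frame of pad between -0.02 and 0.02 m and z of spacer_mid in the frame of pad between 0.027 and 0.036 m and angle between spacer_mid's own z axis and vertical below 0.15 rad and x of spacer_mid in the frame of pad between -0.022 and -0.005 m and contact force between the fingers and spacer below 0.1 N), for 0.2 s.
At the end, for the whole second after the job is handed in: Spacer upright on the board, flat against the pad (within 20 mm of its middle), not touched. Tile flat, square within 0.02 rad, within 1.8 mm of flush and 30 mm of mid-board, bearing on stop or spacer (over 0.5 N), at rest, pressed by the fingers with over 2 N through the last second (y of spacer_mid in the frame of pad between -0.02 and 0.02 m and z of spacer_mid in the frame of pad between 0.027 and 0.036 m and angle between spacer_mid's own z axis and vertical below 0.15 rad and x of spacer_mid in the frame of pad between -0.0125 and -0.006 m and angle between the x axis of spacer_mid and the x axis of board, either way round below 0.1 rad and x of tile_mid in the frame of board between -0.0568 and -0.0532 m and y of tile_mid in the frame of board between -0.03 and 0.03 m and z of tile_mid in the frame of board between 0.022 and 0.029 m and angle between the x axis of tile_mid and the x axis of board, either way round below 0.02 rad and angle between tile_mid's own z axis and vertical below 0.05 rad and (contact force between tile and stop above 0.5 N or contact force between tile and spacer above 0.5 N) and contact force between the fingers and tile above 2 N and contact force between the fingers and spacer below 0.1 N and linear speed of tile below 0.01 m/s); the arm keeps its last pose, push and grip.
It fails at once if the phone is moved by more than 25 mm (distance of phone from where it was at the start of the episode above 0.025 m).
It fails at once if the paper plate is moved by more than 25 mm (distance of plate from where it was at the start of the episode above 0.025 m).
It fails at once if the brush jar is moved by more than 25 mm (distance of jar from where it was at the start of the episode above 0.025 m).
It also fails if it takes over 54 s, if anything falls off the work surface, if the arm or the gripper's body presses on something with over 40 N, if the wrist force passes 120 N, or if a joint passes its speed limit or range.

ROBOT

A 7-joint arm with a two-finger parallel gripper is mounted at the origin on the work surface. World frame = base frame: x ahead of the robot, y to its left, z up, the work surface at z = 0. Lengths are in m, angles in rad, forces in N, time in s.
With the tool pointing down it reaches from about 0.4 to 0.875 m from the base axis. Payload 19.3 kg.
Tool frame: the origin (TCP) lies midway between the tips of the shut fingers; the grasp point (between the pads) lies 19 mm behind it; z points along the fingers, y is the line along which they close (so a half turn about z gives the same grasp; the last joint's range is limited). The gripper opens to 85 mm and grips with 20 to 120 N. Pads are 22 mm wide; open, the fingers measure 114 mm over their backs; the gripper's body (76 mm by 85 mm) begins 54 mm behind the grasp point. The pads swing forward as they close: fully open they stand 13 mm farther back than shut.
Start: joints at [1.227, 0.521, -0.036, 1.599, 0.021, 1.021, -0.113], TCP at [0.169, -0.602, 0.21] pointing down, gripper open.
Joint ranges: [-2.91, 2.91], [-0.3, 2.13], [-1.5, 1.42], [0.17, 2.43], [-1.26, 4.41], [0.16, 1.93], [-2.52, 2.52]. Speed limits (rad/s): [1.89, 1.89, 2.39, 2.39, 3.01, 3.01, 3.01].

INTERFACE

Orientations are given as [roll, pitch, yaw] about the fixed x, y, z axes, in that order (R = Rz(yaw) Ry(pitch) Rx(roll)).
In Python, from workcell import telemetry, grab_frame, calibration, bot, outline_of, landmark_of gives the robot as it stands. The module is installed in compiled form; this text tells all that it offers.
- The arm moves only by the shell command python3 -m inch 'ROWS' [FORCE]. ROWS is JSON, a list of rows, each a list of 7 numbers: the shift along the tool's x, y, z in m, then the turn, a rotation vector about the tool's x, y, z in rad, then the closure, from 0 (fully open) to 1 (shut). A call has 1 to 5 rows; each row shifts and turns the commanded pose from where the row before left it, along the tool's axes as they then stand; what a row does not reach is not made up. A row lasts 1/10 s, in which the tool goes at most 50 mm and 8.59 degrees, less where a joint would pass 70% of its speed; a pose out of reach is approached as far as the arm can. A call is refused whole if a number of a shift passes 0.05 or a number of a turn 0.15, either way. A call with a gripper value outside its range is refused whole. The fingers move at their own pace and stop on an object; FORCE is the grip in N (left out, the last holds). Time passes only in rows, so rows that do not move let the fingers close. It gives the time, the measured TCP pose, the force, the opening and the grip force at its end, in the units of the state.
- telemetry.observe(): the state, without advancing time (a new reading comes with each control period).
- grab_frame(name): name is "scene" or "top"; returns the picture (420x560x3 uint8, red, green, blue); there is no depth.
- calibration(name): a dict with "fovy" (degrees; the focal length in pixels is half the picture's height over the tangent of half this angle, whatever the lens; pixels are square), "cx", "cy" (the principal point, pixels), "pose" (4x4, takes a point from camera to world coordinates). Camera axes: x right, y down, z forward; pixel columns grow to the right and rows downward; lengths in m; the calibration is good to about 2 mm. A picture is of the moment at which its call begins. calibration takes no time and is no camera call.
- bot.job_done(): hands the job in; it is judged then, once.
Trained networks look in the newest picture that a camera, given by its name, has taken for a name from the list of things; names that differ only in an ending like _2 or _b are one class to them, and where a whole thing is asked for, a point or a joint stands for the part that bears it (a point fixed in the world has none). Each returns a list of dicts, best first, with "score" (0 to 1); they miss things now and then, are a little off and sometimes report something else, mostly with a low value. They report only what shows in the picture. A call takes as long as a camera call.
- outline_of(label, camera): "region" (420x560 bool, what is visible of it) and "rect" ([left, top, right, bottom] in pixels, round what is visible of it).
- landmark_of(label, camera): "xy" ([column, row] in pixels: a listed point, or the origin of a listed thing).
The state is a dict: "clock": time; "qpos": joint angles; "qd": joint speeds; "joint_efforts": joint torques, N m; "position": TCP position; "tool_rot": TCP orientation; "force": force on the tool from outside, world axes, zero at the start; "moment": the same for the moment, N m; "grip_width": finger opening in m; "finger_force": force on a finger pad.
Only numpy, scipy, OpenCV 4.12 (cv2) and the standard library are available. Lean on these libraries where they do the work, as an engineer would, in place of code of your own. Each camera call takes 0.05 s, during which the arm holds its last target. There are 200 camera calls.

## Working session

There is one attempt and no reset: what is moved stays moved. The work goes in short steps, Python scripts to look and compute and a shell command to move; the robot and the scene stay as the last step left them, time stands still between calls to the robot, and variables do not carry over. Pictures are saved under pics/ and viewed, at most 10 in all, crops included, and the job is handed in when it is done.

```bash
mkdir -p pics; cat > h.py <<'E'
import numpy as np, cv2
from workcell import telemetry, grab_frame, calibration, bot, outline_of, landmark_of
def ray(cam,px,z):
    c=calibration(cam);f=210/np.tan(np.radians(c["fovy"])/2);T=np.array(c["pose"])
    d=T[:3,:3]@np.array([(px[0]-c["cx"])/f,(px[1]-c["cy"])/f,1]);o=T[:3,3]
    return o+d*(z-o[2])/d[2]
def proj(cam,p):
    c=calibration(cam);f=210/np.tan(np.radians(c["fovy"])/2);T=np.array(c["pose"])
    q=T[:3,:3].T@(np.array(p)-T[:3,3]);return np.array([c["cx"]+f*q[0]/q[2],c["cy"]+f*q[1]/q[2]])
def save(cam,n):
    im=grab_frame(cam);cv2.imwrite(f"pics/{n}.png",im[:,:,::-1]);return im
E
python3 - <<'E'
from h import *
for c in("top","scene"):
    save(c,c+"0");k=calibration(c);print(c,k["fovy"],k["cx"],k["cy"],np.round(k["pose"],3).tolist())
    for n,z in(("board",0),("stop",.018),("pad",.018),("tile_mid",.0255),("spacer_mid",.032),("phone",0),("plate",0),("jar",0)):
        for r in landmark_of(n,c)[:2]: print(n,round(r["score"],2),np.round(r["xy"],1),ray(c,r["xy"],z).round(4))
s=telemetry.observe();print(s)
E
```

```text
top 50.21934297271896 282.1828290286592 212.33780155312928 [[-0.014, -0.989, 0.144, 0.397], [-1.0, 0.014, -0.001, -0.054], [-0.001, -0.144, -0.99, 1.027], [0.0, 0.0, 0.0, 1.0]]
board 0.6 [275.1 190.6] [ 0.5984 -0.0399  0.    ]
stop 0.49 [297.5 198. ] [ 0.5769 -0.0912  0.018 ]
pad 0.53 [256.3 183.8] [0.6113 0.0028 0.018 ]
tile_mid 0.95 [267.  215.3] [ 0.5369 -0.0214  0.0255]
spacer_mid 0.61 [267.3 216.8] [ 0.5326 -0.0222  0.032 ]
spacer_mid 0.6 [113.2 235.3] [0.4959 0.3213 0.032 ]
phone 0.82 [432.9 289.5] [ 0.3661 -0.3935  0.    ]
phone 0.62 [444.8 175.9] [ 0.6278 -0.4378  0.    ]
plate 0.96 [442.5 174.3] [ 0.6317 -0.4326  0.    ]
jar 0.96 [145.4 148.4] [0.7043 0.2656 0.    ]
scene 55.78886897505561 278.9562236586958 209.38631240197472 [[-0.391, 0.647, -0.654, 1.099], [0.92, 0.265, -0.287, 0.166], [-0.012, -0.715, -0.699, 0.674], [0.0, 0.0, 0.0, 1.0]]
board 0.88 [285.2 253.4] [ 0.5894 -0.0442  0.    ]
board 0.71 [311.  231.7] [ 0.5077 -0.0138  0.    ]
stop 0.59 [269.1 236.9] [ 0.5733 -0.0892  0.018 ]
pad 0.35 [302.7 261.2] [0.6084 0.0031 0.018 ]
tile_mid 0.78 [308.8 232.6] [ 0.5345 -0
[... 241 characters left out ...]
ray([ 1.22677389,  0.52143299, -0.03630943,  1.59948145,  0.02116797,
        1.02113389, -0.11280093]), 'qd': array([-1.11326725e-03,  8.02657027e-04, -3.43330859e-05,  6.79152673e-04,
        3.54024178e-04, -1.53663318e-04, -2.70746324e-04]), 'joint_efforts': array([ 2.15171116e-03, -9.26845765e+01,  1.97869308e+00, -3.70249736e+01,
        1.79712632e-02,  1.85491670e-03,  5.53832103e-05]), 'position': array([ 0.16899459, -0.60170358,  0.21047675]), 'tool_rot': array([-3.14151845e+00, -2.65976279e-05,  2.73769695e-01]), 'force': array([-0.37069574,  0.38218097,  0.0198679 ]), 'moment': array([ 0.04076066, -0.02557562, -0.0122855 ]), 'finger_force': 0.0, 'grip_width': 0.08525451815781605}
```

```bash
python3 - <<'E'
import cv2
a=cv2.imread("pics/top0.png")
cv2.imwrite("pics/topc.png",cv2.resize(a[150:270,200:340],None,fx=5,fy=5,interpolation=cv2.INTER_CUBIC)[:600])
b=cv2.resize(a,(800,600));cv2.imwrite("pics/topb.png",b)
from h import *
s=cv2.imread("pics/scene0.png");cv2.imwrite("pics/scenec.png",cv2.resize(s[190:340,220:500],None,fx=2.8,fy=2.8,interpolation=cv2.INTER_CUBIC))
for c in ("top","scene"):
    grab_frame(c)
    for r in outline_of("spacer_mid",c)[:2]: print(c,r["score"],r["rect"],r["region"].sum())
E
```

```text
top 0.6 [106.8, 227.7, 129.0, 243.0] 224
scene 0.76 [450.9, 253.6, 478.7, 276.7] 414
```

View pics/topb.png

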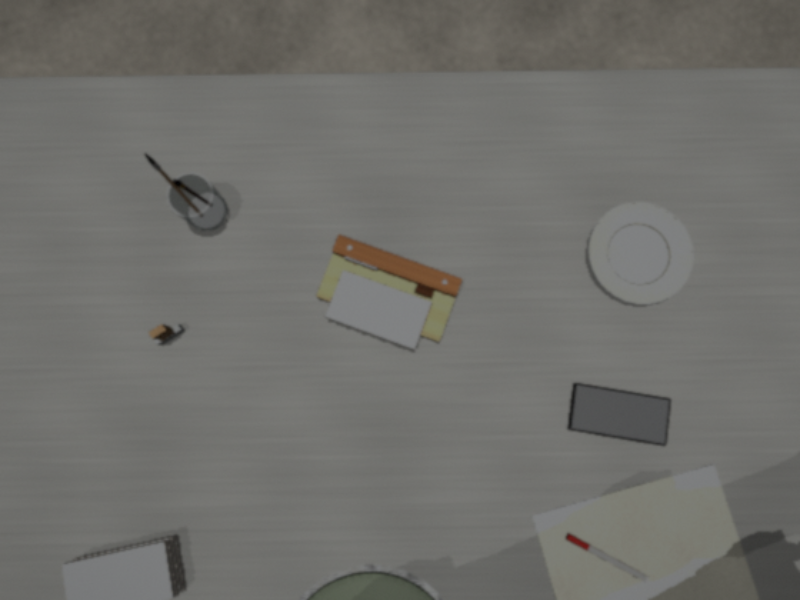

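View pics/scenec.png

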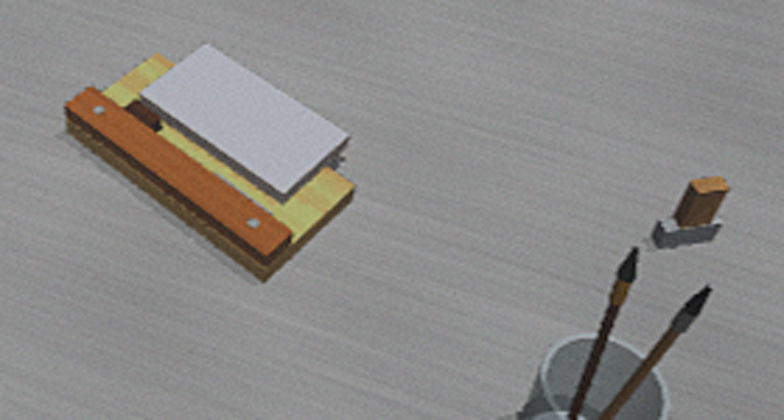

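View pics/topc.png

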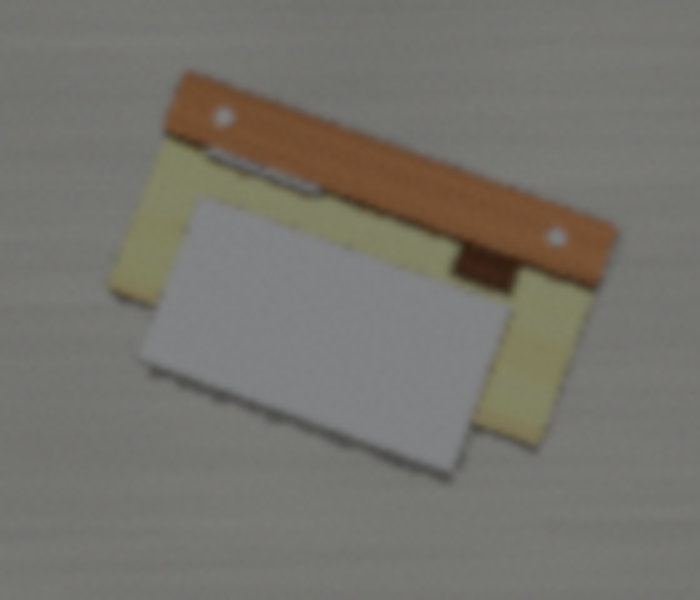

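The pad is at the left (+y) end of the fence, around px (253,182), and the stop at the right, around px (297,202). The tile's far edge runs from (240,190) to (302,211), and the spacer stands alone at about (113,232), clear of the jar. I'll fit the board, tile and spacer poses next.

```bash
python3 - <<'E'
from h import *
from scipy.optimize import minimize
P=lambda u,v,z: ray("top",(200+u/5,150+v/5),z)
fl,fr=P(165,133,.034),P(597,287,.034)
bl,br=P(187,72,.034),P(617,228,.034)
print("fence",np.linalg.norm(fl-fr),np.linalg.norm(bl-fl))
for a,b in((fl,fr),(bl,br)): d=a-b;print("yaw",np.arctan2(-d[0],d[1]))
t=[P(*q,.033) for q in((200,198),(512,308),(452,477),(142,358))]
print("tile",np.mean(t,0),[np.linalg.norm(t[i]-t[i-1]).round(4) for i in range(4)])
d=t[0]-t[1];print("tile yaw",np.arctan2(-d[0],d[1]));d=t[3]-t[2];print(np.arctan2(-d[0],d[1]))
S=lambda u,v,z: ray("scene",(220+u/2.8,190+v/2.8),z)
# scene fence top corners
q=[S(*p,.034) for p in((66,105),(263,262),(291,240),(90,88))];print("scene fence bl? ",np.round(q,4).tolist(), "top:",np.round([br,bl,fl,fr],4).tolist())
# spacer fit
K=4
def sil(cam,p,h=K):
    c,s=np.cos(p[2]),np.sin(p[2]);m=np.zeros((420*h,560*h),np.uint8)
    for L,z0,z1 in((.022,0,.022),(.012,.022,.064)):
        pts=[proj(cam,(p[0]+c*x-s*y,p[1]+s*x+c*y,z)) for x in(-.006,.006) for y in(-L,L) for z in(z0,z1)]
        cv2.fillConvexPoly(m,cv2.convexHull(np.round((np.array(pts)+.5)*h*16).astype(np.int32)),255,shift=4)
    return cv2.resize(m,(560,420),interpolation=cv2.INTER_AREA)/255.
M={}
for c in("top","scene"):
    grab_frame(c);M[c]=[r for r in outline_of("spacer_mid",c) if not 200<r["rect"][0]<350][0]["region"].astype(float)
def cost(p): return sum(np.abs(sil(c,p)-M[c]).sum()/M[c].sum() for c in M)
best=[]
for y in np.arange(0,np.pi,.2):
    r=minimize(cost,[.5,.314,y],method="Nelder-Mead",options=dict(initial_simplex=[[.5,.314,y],[.505,.314,y],[.5,.32,y],[.5,.314,y+.15]],maxiter=60))
    best.append((r.fun,*r.x))
for b in sorted(best)[:5]: print(np.round(b,4))
E
```

```text
fence 0.2072467201719672 0.029932764150888278
yaw -0.3617071436583412
yaw -0.368824841204366
tile [ 0.53229234 -0.01756949  0.033     ] [np.float64(0.0769), np.float64(0.1492), np.float64(0.0804), np.float64(0.1482)]
tile yaw -0.3570944231171737
-0.3807567701428218
scene fence bl?  [[0.5823, -0.1464, 0.034], [0.6632, 0.0463, 0.034], [0.6381, 0.0582, 0.034], [0.5584, -0.1369, 0.034]] top: [[0.5787, -0.149, 0.034], [0.6536, 0.0446, 0.034], [0.6253, 0.0546, 0.034], [0.552, -0.1393, 0.034]]Traceback (most recent call last):
  File "<stdin>", line 28, in <module>
    res = _minimize_neldermead(fun, x0, args, callback, bounds=bounds,
                               **options)
    fsim[j] = func(sim[j])
              ~~~~^^^^^^^^
    fx = function(np.copy(x), *(wrapper_args + args))
  File "<stdin>", line 25, in cost
  File "<stdin>", line 25, in <genexpr>
  File "<stdin>", line 19, in sil
  File "h.py", line 8, in proj
    c=calibration(cam);f=210/np.tan(np.radians(c["fovy"])/2);T=np.array(c["pose"])
ValueError: time passes only in moves, steps and waits
```

```bash
sed -i 's/^def ray/import functools\ncalibration=functools.cache(calibration)\ndef ray/' h.py
cat > fit.py <<'E'
from h import *
from scipy.optimize import minimize
def sil(cam,p,boxes,h=4):
    c,s=np.cos(p[2]),np.sin(p[2]);m=np.zeros((420*h,560*h),np.uint8)
    for x0,x1,y0,y1,z0,z1 in boxes:
        pts=[proj(cam,(p[0]+c*x-s*y,p[1]+s*x+c*y,z)) for x in(x0,x1) for y in(y0,y1) for z in(z0,z1)]
        cv2.fillConvexPoly(m,cv2.convexHull(np.round(((np.array(pts)+.5)*h-.5)*16).astype(np.int32)),255,shift=4)
    return cv2.resize(m,(560,420),interpolation=cv2.INTER_AREA)/255.
def fit(M,boxes,p0s,cams,n=90):
    cost=lambda p:sum(np.abs(sil(c,p,boxes)-M[c]).sum()/M[c].sum() for c in cams)
    out=[]
    for p in p0s:
        p=np.array(p);S=[p,p+[.006,0,0],p+[0,.006,0],p+[0,0,.12]]
        r=minimize(cost,p,method="Nelder-Mead",options=dict(initial_simplex=S,maxiter=n));out.append((r.fun,*r.x))
    return np.round(sorted(out),4)
SP=((-.006,.006,-.022,.022,0,.022),(-.006,.006,-.012,.012,.022,.064))
E
python3 - <<'E'
from fit import *
M={};F={};T={}
for c in("top","scene"):
    im=grab_frame(c);M[c]=[r for r in outline_of("spacer_mid",c) if not 200<r["rect"][0]<350][0]["region"].astype(float)
    T[c]=outline_of("tile_mid",c)[0]["region"].astype(float)
    hsv=cv2.cvtColor(im,cv2.COLOR_RGB2HSV);m=cv2.inRange(hsv,(3,110,60),(16,255,255));n,l,st,ce=cv2.connectedComponentsWithStats(m);k=1+st[1:,4].argmax();F[c]=(l==k).astype(float);print(c,st[k],hsv[185,265],M[c].sum(),T[c].sum())
for cams in(("top",),("scene",),("top","scene")):
    print(cams,"spacer",fit(M,SP,[(.5,.314,y) for y in(0.2,1,1.8,2.6)],cams)[:2].tolist())
    print("fence",fit(F,((0,.03,-.105,.105,.018,.034),),[(.59,-.04,-.36)],cams).tolist())
    print("tile",fit(T,((-.04,.04,-.075,.075,.018,.033),),[(.533,-.018,-.36)],cams).tolist())
E
```

```text
top [ 234  165   89   43 1094] [ 13 142 115] 221.0 2418.0
scene [ 243  221   81   61 1137] [ 90   2 144] 428.0 2120.0
('top',) spacer [[0.1175, 0.5014, 0.317, 0.4643], [0.1217, 0.5014, 0.3168, 0.4862]]
fence [[0.2372, 0.5899, -0.0414, -0.3602]]
tile [[0.0308, 0.5343, -0.0167, -0.3715]]
('scene',) spacer [[0.0769, 0.5024, 0.3157, 3.7797], [0.0776, 0.5024, 0.3155, 0.6359]]
fence [[0.3711, 0.5881, -0.0444, -0.3816]]
tile [[0.043, 0.5355, -0.018, -0.3715]]
('top', 'scene') spacer [[0.2472, 0.5013, 0.3164, 0.5716], [0.2493, 0.5015, 0.3161, 0.5844]]
fence [[0.6145, 0.5897, -0.0423, -0.3725]]
tile [[0.0809, 0.5345, -0.0173, -0.3756]]
```

```bash
python3 -m inch '[[0.025,-0.002,0,0,0,-0.04,0],[0.049,-0.0034,0,0,0,-0.081,0],[0.049,-0.0034,0,0,0,-0.081,0],[0.049,-0.0034,0,0,0,-0.081,0],[0.049,-0.0034,0,0,0,-0.081,0]]'
python3 -m inch '[[0.049,-0.0034,0,0,0,-0.081,0],[0.049,-0.0034,0,0,0,-0.081,0],[0.049,-0.0034,0,0,0,-0.081,0],[0.049,-0.0034,0,0,0,-0.081,0],[0.049,-0.0034,0,0,0,-0.081,0]]'
python3 -m inch '[[0.049,-0.0034,0,0,0,-0.081,0],[0.049,-0.0034,0,0,0,-0.081,0],[0.049,-0.0034,0,0,0,-0.081,0],[0.049,-0.0034,0,0,0,-0.081,0],[0.049,-0.0034,0,0,0,-0.081,0]]'
python3 -m inch '[[0.049,-0.0034,0,0,0,-0.081,0],[0.049,-0.0034,0,0,0,-0.081,0],[0.049,-0.0034,0,0,0,-0.081,0],[0.049,-0.0034,0,0,0,-0.081,0],[0,0,0,0,0,0,0]]'
```

```text
clock: 2.1
position: [0.3655, -0.4974, 0.2105]
tool_rot: [3.141, -0.0, 0.641]
force: [0.8, -0.7, 0.6]
grip_width: 0.0854
finger_force: 0.0
clock: 2.6
position: [0.5225, -0.3105, 0.2105]
tool_rot: [3.141, -0.0, 1.046]
force: [1.3, 0.9, -0.0]
grip_width: 0.0854
finger_force: 0.0
clock: 3.1
position: [0.593, -0.0769, 0.2106]
tool_rot: [3.141, -0.0, 1.451]
force: [0.9, -1.0, -0.1]
grip_width: 0.0855
finger_force: 0.0
clock: 3.6
position: [0.5776, 0.1239, 0.2109]
tool_rot: [3.141, -0.003, 1.783]
force: [0.9, -1.0, 0.5]
grip_width: 0.0854
finger_force: 0.0
```

```bash
cat > plan.py <<'E'
import sys
from h import *
from scipy.spatial.transform import Rotation as R
# plan.py x y z yaw n : equal rows (tool axes) to a target
t=np.array([float(v) for v in sys.argv[1:5]]);n=int(sys.argv[5]);s=telemetry.observe()
p=s["position"];yaw=s["tool_rot"][2];d=(t[3]-yaw+np.pi)%(2*np.pi)-np.pi
a=d/n
# constant tool-frame shift v with sum_k Rz(yaw+k a) Rx(pi) v = delta
A=sum((R.from_euler("z",yaw+k*a)*R.from_euler("x",np.pi)).as_matrix() for k in range(n))
print(n,"rows of",np.round(np.linalg.solve(A,t[:3]-p),4),"turn z",round(-a,4),"tilt",np.round(s["tool_rot"],3),"force",np.round(s["force"],1))
E
python3 plan.py .5015 .316 .12 2.14 5
```

```text
5 rows of [ 0.0415 -0.0009  0.0182] turn z -0.0714 tilt [ 3.141e+00 -3.000e-03  1.783e+00] force [ 0.9 -1.   0.5]
```

```bash
python3 -m inch '[[0.0415,-0.001,0.018,0,0,-0.0714,0],[0.0415,-0.001,0.018,0,0,-0.0714,0],[0.0415,-0.001,0.018,0,0,-0.0714,0],[0.0415,-0.001,0.018,0,0,-0.0714,0],[0.0415,-0.001,0.018,0,0,-0.0714,0]]'
python3 -m inch '[[0,0,0,0,0,0,0],[0,0,0,0,0,0,0]]'
python3 plan.py .5015 .316 .029 2.14 4
python3 - <<'E'
from h import *
a=save("scene","scene1")[200:340,370:540]
cv2.imwrite("pics/s1.png",cv2.resize(a[:,:,::-1],None,fx=4,fy=4,interpolation=cv2.INTER_CUBIC))
E
```

```text
clock: 4.1
position: [0.5046, 0.3105, 0.1198]
tool_rot: [3.141, -0.0, 2.131]
force: [0.7, 0.6, 0.8]
grip_width: 0.0852
finger_force: 0.0
clock: 4.3
position: [0.5046, 0.3096, 0.1202]
tool_rot: [-3.141, -0.0, 2.13]
force: [1.6, -0.0, -0.8]
grip_width: 0.0852
finger_force: 0.0
4 rows of [0.0018 0.0002 0.0228] turn z -0.0025 tilt [-3.141 -0.     2.13 ] force [ 1.6 -0.  -0.8]
```

View pics/s1.png

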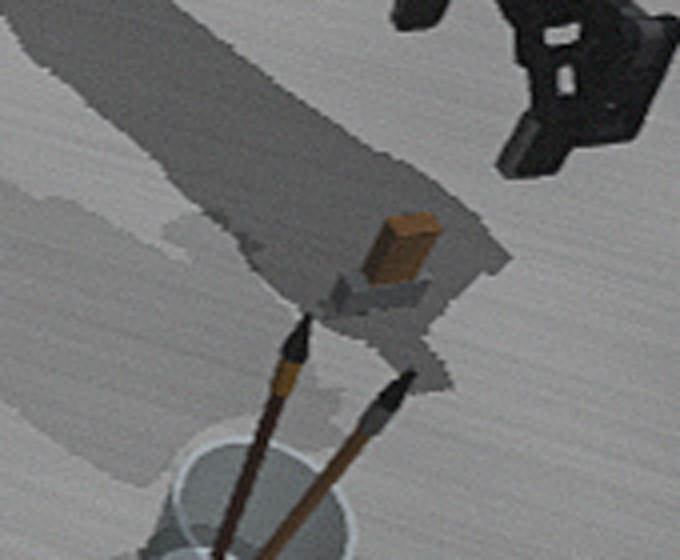

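The spacer stands at about px (467,266), and the open fingers are above it on either side, at about (475,203) and (500,240). I'll descend and grip.

```bash
python3 -m inch '[[0.0018,0,0.023,0,0,0,0],[0.0018,0,0.023,0,0,0,0],[0.0018,0,0.023,0,0,0,0],[0.0018,0,0.022,0,0,0,0],[0,0,0,0,0,0,0]]' 30
python3 -m inch '[[0,0,0,0,0,0,0.4],[0,0,0,0,0,0,0.7],[0,0,0,0,0,0,1],[0,0,0,0,0,0,1],[0,0,0,0,0,0,1]]' 30
python3 -m inch '[[0,0,0,0,0,0,1],[0,0,0,0,0,0,1],[0,0,0,0,0,0,1]]' 30
```

```text
clock: 4.85
position: [0.5012, 0.3132, 0.0277]
tool_rot: [-3.139, 0.001, 2.127]
force: [0.9, -0.5, 0.3]
grip_width: 0.0853
finger_force: 0.0
clock: 5.35
position: [0.5016, 0.3152, 0.03]
tool_rot: [3.141, 0.0, 2.129]
force: [0.2, -0.0, -0.7]
grip_width: 0.0122
finger_force: 0.3
clock: 5.65
position: [0.5018, 0.3154, 0.03]
tool_rot: [3.141, 0.0, 2.129]
force: [0.9, 0.2, 7.6]
grip_width: 0.0108
finger_force: 31.9
```

```bash
python3 -m inch '[[0,0,-0.02,0,0,0,1],[0,0,-0.04,0,0,0,1],[0,0,-0.04,0,0,0,1],[0,0,0,0,0,0,1]]' 30
python3 plan.py .5995 .013 .11 1.199 10
```

```text
clock: 6.05
position: [0.503, 0.3168, 0.1343]
tool_rot: [3.135, -0.0, 2.129]
force: [0.8, -0.1, -1.0]
grip_width: 0.0114
finger_force: 31.0
10 rows of [-0.0326  0.0055  0.0024] turn z 0.093 tilt [ 3.135 -0.     2.129] force [ 0.8 -0.1 -1. ]
```

```bash
python3 -m inch '[[-0.0325,0.0055,0.002,0,0,0.093,1],[-0.0325,0.0055,0.002,0,0,0.093,1],[-0.0325,0.0055,0.002,0,0,0.093,1],[-0.0325,0.0055,0.002,0,0,0.093,1],[-0.0325,0.0055,0.002,0,0,0.093,1]]' 30
python3 -m inch '[[-0.0325,0.0055,0.002,0,0,0.093,1],[-0.0325,0.0055,0.002,0,0,0.093,1],[-0.0325,0.0055,0.002,0,0,0.093,1],[-0.0325,0.0055,0.002,0,0,0.093,1],[-0.0325,0.0055,0.002,0,0,0.093,1]]' 30
python3 -m inch '[[0,0,0,0,0,0,1],[0,0,0,0,0,0,1]]' 30
python3 plan.py .5995 .013 .07 1.199 3
```

```text
clock: 6.55
position: [0.5857, 0.1738, 0.1189]
tool_rot: [-3.141, 0.0, 1.66]
force: [-0.0, 0.5, -0.5]
grip_width: 0.0112
finger_force: 31.0
clock: 7.05
position: [0.5972, 0.0107, 0.1089]
tool_rot: [-3.141, 0.0, 1.195]
force: [0.3, -0.1, -1.0]
grip_width: 0.0112
finger_force: 31.0
clock: 7.25
position: [0.5972, 0.0116, 0.1091]
tool_rot: [-3.141, 0.0, 1.198]
force: [-0.6, 0.8, -0.4]
grip_width: 0.011
finger_force: 30.9
3 rows of [0.0007 0.0006 0.013 ] turn z -0.0003 tilt [-3.141  0.     1.198] force [-0.6  0.8 -0.4]
```

```bash
python3 -m inch '[[0.0007,0.001,0.013,0,0,0,1],[0.0007,0.001,0.013,0,0,0,1],[0.0007,0.0007,0.013,0,0,0,1],[0,0,0,0,0,0,1],[0,0,0,0,0,0,1]]' 30
python3 plan.py .5995 .013 .05 1.199 1
python3 - <<'E'
from h import *
a=save("scene","scene2")[190:310,220:380]
cv2.imwrite("pics/s2.png",cv2.resize(a[:,:,::-1],None,fx=5,fy=5,interpolation=cv2.INTER_CUBIC))
for r in landmark_of("spacer_mid","scene")[:2]: print(r)
E
```

```text
clock: 7.75
position: [0.6005, 0.0134, 0.0699]
tool_rot: [-3.141, 0.0, 1.199]
force: [-0.4, 0.2, -0.6]
grip_width: 0.0114
finger_force: 30.9
1 rows of [-0.0008 -0.0007  0.0199] turn z 0.0004 tilt [-3.141  0.     1.199] force [-0.4  0.2 -0.6]
{'xy': [308.8, 245.4], 'score': 0.54}
```

View pics/s2.png

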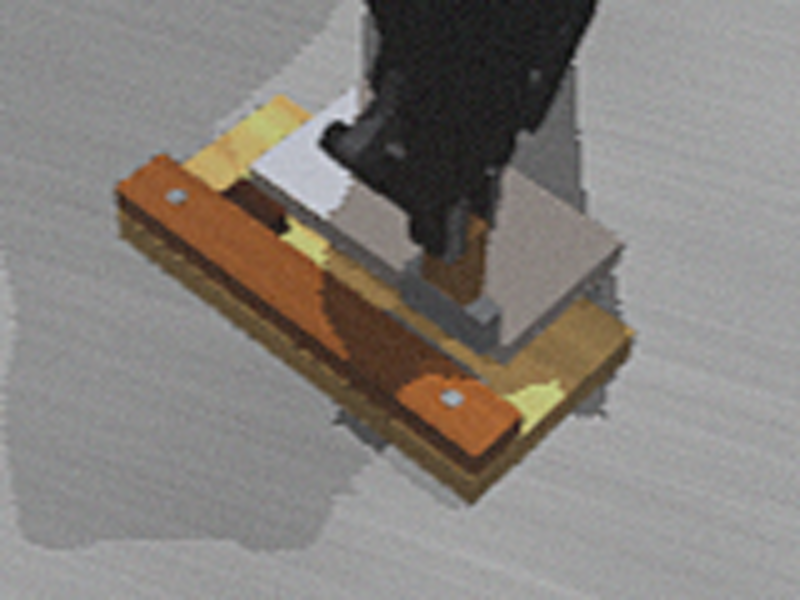

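The spacer hangs upright over the gap, with its foot at crop (400–497, 250–350). The tile's fence-side edge runs from crop (250,172) to (505,360), and the fence's front top edge from (165,155) to (522,415). I'll check the centring from these lines.

```bash
python3 - <<'E'
from h import *
S=lambda u,v,z: ray("scene",(220+(u+.5)/5-.5,190+(v+.5)/5-.5),z)
T0,T1=S(250,172,.033),S(508,358,.033)
F0,F1=S(165,155,.034),S(522,415,.034)
yaw=-.372
ex=np.array([np.cos(yaw),np.sin(yaw)]);ey=np.array([-ex[1],ex[0]])
p=telemetry.observe()["position"]
for n,q in(("tile stop-end",T0),("tile pad-end",T1),("fence R",F0),("fence L",F1)):
    d=q[:2]-p[:2];print(n,q.round(4),"rel TCP x,y mm",(1e3*d@ex).round(1),(1e3*d@ey).round(1))
# predicted foot corners in crop
for x in(-.006,.006):
  for y in(-.022,.022):
    for z in(.040,.062):
      w=p[:2]+ex*x+ey*y;u=proj("scene",(*w,z));print(x,y,z,((u-[220,190])*5).round(0))
E
```

```text
tile stop-end [ 0.5499 -0.098   0.033 ] rel TCP x,y mm -7.1 -122.2
tile pad-end [0.6052 0.0415 0.033 ] rel TCP x,y mm -6.3 27.9
fence R [ 0.5556 -0.1371  0.034 ] rel TCP x,y mm 12.5 -156.5
fence L [0.6309 0.056  0.034 ] rel TCP x,y mm 12.4 50.7
-0.006 -0.022 0.04 [415. 280.]
-0.006 -0.022 0.062 [416. 245.]
-0.006 0.022 0.04 [495. 338.]
-0.006 0.022 0.062 [499. 303.]
0.006 -0.022 0.04 [395. 296.]
0.006 -0.022 0.062 [396. 261.]
0.006 0.022 0.04 [476. 355.]
0.006 0.022 0.062 [479. 320.]
```

```bash
python3 - <<'E'
from h import *
yaw=-.372;ex=np.array([np.cos(yaw),np.sin(yaw)]);ey=np.array([-ex[1],ex[0]]);p=telemetry.observe()["position"]
a=save("top","top2");b=cv2.imread("pics/scene2.png")
S=cv2.resize(b[220:285,260:350],None,fx=8,fy=8,interpolation=cv2.INTER_CUBIC)
col={-.0105:(0,255,0),-.0065:(0,0,255)}
for x,cc in col.items():
    for z in (.033,.018):
        q=[tuple(((proj("scene",(*(p[:2]+ex*x+ey*y),z))-[260,220]+.5)*8).astype(int).tolist()) for y in(.026,.06 if 0 else .045)]
        cv2.line(S,*q,cc,1)
cv2.imwrite("pics/s3.png",S)
T=cv2.resize(a[160:220,225:315],None,fx=8,fy=8,interpolation=cv2.INTER_CUBIC)[:,:,::-1]
cv2.imwrite("pics/t3.png",T)
E
```

```text
(no output)
```

View pics/s3.png

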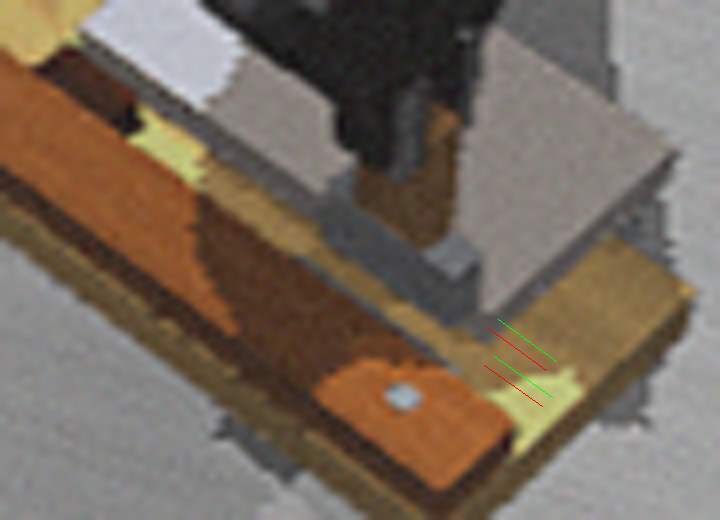

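```bash
python3 - <<'E'
from h import *
yaw=-.372;ex=np.array([np.cos(yaw),np.sin(yaw)]);ey=np.array([-ex[1],ex[0]]);p=telemetry.observe()["position"]
S=lambda u,v,z: ray("scene",(260+u/8-.5,220+v/8-.5),z)
for n,q in(("tile pad end top",S(485,314,.033)),("tile pad end bot",S(490,342,.018)),("tile stop end",S(80,35,.033)),("fence L",S(513,430,.034)),("fence edge mid",S(340,300,.034)),("pad edge",S(460,369,.032)),("pad edge R",S(302,256,.032))):
    d=q[:2]-p[:2];print(n,"rel TCP mm",(1e3*d@ex).round(1),(1e3*d@ey).round(1))
E
```

```text
tile pad end top rel TCP mm -9.7 22.3
tile pad end bot rel TCP mm -13.3 22.2
tile stop end rel TCP mm -7.3 -122.5
fence L rel TCP mm 14.1 51.2
fence edge mid rel TCP mm 13.2 -7.0
pad edge rel TCP mm 7.5 28.6
pad edge R rel TCP mm 7.9 -24.9
```

View pics/t3.png

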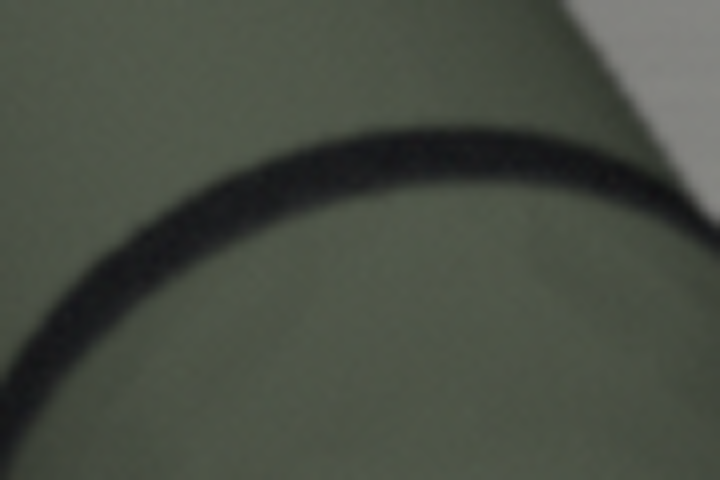

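The top view is blocked by the arm. In the scene view the tile edge is about 9.5 mm from the TCP and the pad edge 8–10 mm on the other side, so the spacer is centred. I'll lower it.

```bash
python3 -m inch '[[0,0,0.006,0,0,0,1],[0,0,0.006,0,0,0,1],[0,0,0.004,0,0,0,1],[0,0,0.003,0,0,0,1],[0,0,0,0,0,0,1]]' 30
python3 -m inch '[[0,0,0.002,0,0,0,1],[0,0,0,0,0,0,1]]' 30;python3 -m inch '[[0,0,0.001,0,0,0,1],[0,0,0,0,0,0,1]]' 30
```

```text
clock: 8.4
position: [0.6004, 0.0131, 0.0509]
tool_rot: [-3.141, 0.0, 1.199]
force: [-0.3, 0.2, -0.9]
grip_width: 0.0111
finger_force: 30.9
clock: 8.6
position: [0.6007, 0.0131, 0.0494]
tool_rot: [-3.142, 0.0, 1.199]
force: [-0.2, -0.2, -0.7]
grip_width: 0.0107
finger_force: 30.9
clock: 8.8
position: [0.6007, 0.0131, 0.0485]
tool_rot: [3.142, -0.0, 1.199]
force: [-0.2, -0.0, -0.3]
grip_width: 0.0108
finger_force: 30.9
```

```bash
python3 -m inch '[[0,0,0.001,0,0,0,1],[0,0,0,0,0,0,1]]' 30;python3 -m inch '[[0,0,0.001,0,0,0,1],[0,0,0,0,0,0,1]]' 30
```

```text
clock: 9.0
position: [0.6011, 0.013, 0.048]
tool_rot: [3.141, -0.0, 1.199]
force: [-1.3, -0.3, 7.3]
grip_width: 0.0112
finger_force: 31.9
clock: 9.2
position: [0.6015, 0.0129, 0.0478]
tool_rot: [3.14, -0.0, 1.198]
force: [-3.5, -2.5, 20.3]
grip_width: 0.0113
finger_force: 33.7
```

```bash
python3 -m inch '[[0,0,-0.0013,0,0,0,1],[0,0,0,0,0,0,1],[0,0,0,0,0,0,0.9],[0,0,0,0,0,0,0.8],[0,0,0,0,0,0,0.7]]' 20
python3 -m inch '[[0,0,0,0,0,0,0.6],[0,0,0,0,0,0,0.55],[0,0,0,0,0,0,0.55]]' 20
```

```text
clock: 9.7
position: [0.6006, 0.0131, 0.0476]
tool_rot: [-3.141, 0.0, 1.199]
force: [0.6, 0.1, -0.3]
grip_width: 0.0257
finger_force: 0.0
clock: 10.0
position: [0.6007, 0.0131, 0.0478]
tool_rot: [-3.142, -0.0, 1.199]
force: [0.0, 0.4, 0.7]
grip_width: 0.0391
finger_force: 0.0
```

```bash
python3 -m inch '[[0,0,-0.01,0,0,0,0.55],[0,0,-0.02,0,0,0,0.55],[0,0,-0.03,0,0,0,0.55],[0,0,-0.03,0,0,0,0.7],[0,0,-0.01,0,0,0,1]]' 20
python3 plan.py .4714 .0157 .14 2.77 11
```

```text
clock: 10.5
position: [0.602, 0.0133, 0.1514]
tool_rot: [3.138, -0.002, 1.199]
force: [-0.0, -0.2, 0.9]
grip_width: 0.0123
finger_force: 0.0
11 rows of [ 0.0047 -0.0123  0.001 ] turn z -0.1428 tilt [ 3.138e+00 -2.000e-03  1.199e+00] force [-0.  -0.2  0.9]
```

```bash
python3 -m inch '[[0.0047,-0.0123,0,0,0,-0.1428,1],[0.0047,-0.0123,0,0,0,-0.1428,1],[0.0047,-0.0123,0,0,0,-0.1428,1],[0.0047,-0.0123,0,0,0,-0.1428,1],[0.0047,-0.0123,0,0,0,-0.1428,1]]' 20
python3 -m inch '[[0.0047,-0.0123,0,0,0,-0.1428,1],[0.0047,-0.0123,0,0,0,-0.1428,1],[0.0047,-0.0123,0,0,0,-0.1428,1],[0.0047,-0.0123,0,0,0,-0.1428,1],[0.0047,-0.0123,0,0,0,-0.1428,1]]' 20
python3 -m inch '[[0.0047,-0.0123,0,0,0,-0.1428,1],[0,0,0,0,0,0,1],[0,0,0,0,0,0,1]]' 20
python3 plan.py .4714 .0157 .012 2.77 5
python3 - <<'E'
from h import *
a=save("scene","scene4")[200:300,240:360]
cv2.imwrite("pics/s4.png",cv2.resize(a[:,:,::-1],None,fx=6,fy=6,interpolation=cv2.INTER_CUBIC))
E
```

```text
clock: 11.0
position: [0.5421, 0.0416, 0.1481]
tool_rot: [3.141, 0.0, 1.919]
force: [-0.1, -0.3, 0.6]
grip_width: -0.0002
finger_force: 0.0
clock: 11.5
position: [0.4798, 0.0244, 0.1481]
tool_rot: [-3.141, 0.0, 2.633]
force: [-0.9, 0.6, 0.6]
grip_width: -0.0002
finger_force: 0.0
clock: 11.8
position: [0.4707, 0.016, 0.1481]
tool_rot: [3.141, 0.001, 2.765]
force: [0.1, 0.5, 0.3]
grip_width: -0.0004
finger_force: 0.0
5 rows of [-0.0002  0.      0.0272] turn z -0.001 tilt [3.141e+00 1.000e-03 2.765e+00] force [0.1 0.5 0.3]
```

View pics/s4.png

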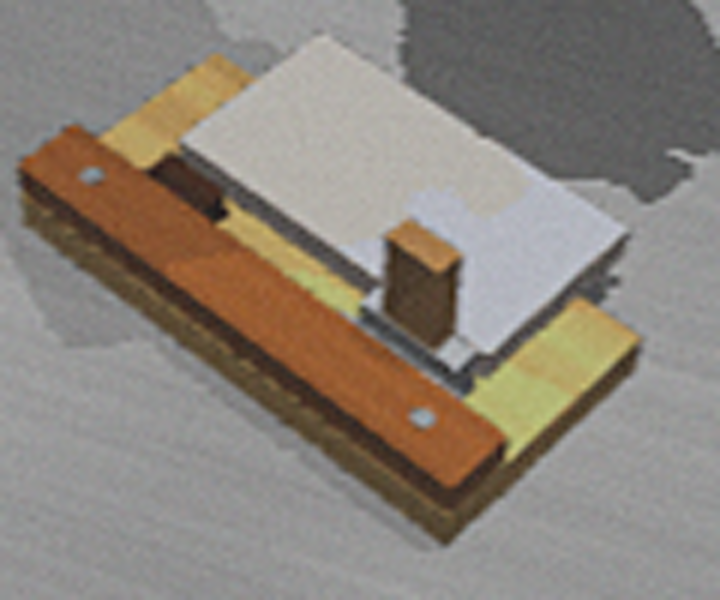

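The spacer stands upright and free in the gap in front of the pad, with its grip at crop (385–460, 220–350), i.e. px (304–317, 237–258). The tile is undisturbed. Next I'll descend in front of the tile.

```bash
python3 -m inch '[[0,0,0.027,0,0,0,1],[0,0,0.04,0,0,0,1],[0,0,0.04,0,0,0,1],[0,0,0.027,0,0,0,1],[0,0,0.002,0,0,0,1]]' 40
python3 -m inch '[[-0.005,0,0,0,0,0,1],[-0.005,0,0,0,0,0,1],[-0.004,0,0,0,0,0,1],[0,0,0,0,0,0,1]]' 40
python3 -m inch '[[-0.003,0,0,0,0,0,1],[0,0,0,0,0,0,1]]' 40
python3 -m inch '[[-0.003,0,0,0,0,0,1],[0,0,0,0,0,0,1]]' 40
```

```text
clock: 12.35
position: [0.469, 0.0168, 0.0094]
tool_rot: [-3.14, -0.004, 2.768]
force: [-0.0, -0.1, 0.7]
grip_width: 0.0001
finger_force: 0.0
clock: 12.75
position: [0.4845, 0.0105, 0.0127]
tool_rot: [3.141, 0.002, 2.768]
force: [-1.0, 0.4, 0.2]
grip_width: -0.0
finger_force: 0.0
clock: 12.95
position: [0.4865, 0.0096, 0.0121]
tool_rot: [3.141, 0.001, 2.769]
force: [-0.5, -0.9, -0.8]
grip_width: -0.0
finger_force: 0.0
clock: 13.15
position: [0.4892, 0.0087, 0.0118]
tool_rot: [3.141, 0.0, 2.769]
force: [-0.1, 0.1, 0.3]
grip_width: -0.0
finger_force: 0.0
```

```bash
for i in 1; do python3 -m inch '[[-0.002,0,0,0,0,0,1],[0,0,0,0,0,0,1]]' 40
python3 -m inch '[[-0.002,0,0,0,0,0,1],[0,0,0,0,0,0,1]]' 40
python3 -m inch '[[-0.002,0,0,0,0,0,1],[0,0,0,0,0,0,1]]' 40; done | grep -E "pos|force:"
```

```text
position: [0.4909, 0.0081, 0.0118]
force: [0.4, -0.6, 0.2]
finger_force: 0.0
position: [0.4927, 0.0074, 0.0118]
force: [-0.1, -0.1, 0.2]
finger_force: 0.4
position: [0.4944, 0.0066, 0.0118]
force: [-2.6, 0.5, 1.5]
finger_force: 0.9
```

```bash
(python3 -m inch '[[-0.0015,0,0,0,0,0,1],[0,0,0,0,0,0,1]]'
python3 -m inch '[[-0.0015,0,0,0,0,0,1],[0,0,0,0,0,0,1]]'
python3 -m inch '[[-0.001,0,0,0,0,0,1],[0,0,0,0,0,0,1]]') | grep -E "pos|force:|rot"
```

```text
position: [0.4959, 0.0061, 0.0118]
tool_rot: [3.142, -0.0, 2.77]
force: [-2.7, 1.1, 1.3]
finger_force: 0.9
position: [0.4974, 0.0055, 0.0118]
tool_rot: [3.142, -0.0, 2.769]
force: [-2.5, 1.0, 1.0]
finger_force: 0.8
position: [0.4982, 0.0052, 0.0118]
tool_rot: [-3.142, -0.0, 2.77]
force: [-2.5, 1.1, 0.9]
finger_force: 1.0
```

```bash
(python3 -m inch '[[-0.001,0,0,0,0,0,1],[0,0,0,0,0,0,1]]'
python3 -m inch '[[-0.001,0,0,0,0,0,1],[0,0,0,0,0,0,1]]') | grep -E "pos|force:|rot"
```

```text
position: [0.4987, 0.0048, 0.0117]
tool_rot: [-3.141, -0.001, 2.77]
force: [-5.6, 1.7, 1.8]
finger_force: 2.6
position: [0.5001, 0.0044, 0.0119]
tool_rot: [-3.141, 0.0, 2.769]
force: [-2.6, 0.8, 5.8]
finger_force: 2.5
```

```bash
(python3 -m inch '[[-0.0007,0,0,0,0,0,1],[0,0,0,0,0,0,1]]'
python3 -m inch '[[-0.0007,0,0,0,0,0,1],[0,0,0,0,0,0,1]]') | grep -E "pos|force:|rot"
```

```text
position: [0.5009, 0.0042, 0.012]
tool_rot: [3.142, 0.0, 2.77]
force: [-4.0, 0.0, 5.0]
finger_force: 2.6
position: [0.5016, 0.0039, 0.012]
tool_rot: [3.141, 0.0, 2.769]
force: [-3.0, 0.3, 4.6]
finger_force: 2.6
```

```bash
(python3 -m inch '[[-0.0007,0,0,0,0,0,1],[0,0,0,0,0,0,1]]'
python3 -m inch '[[-0.0007,0,0,0,0,0,1],[0,0,0,0,0,0,1]]') | grep -E "pos|force:|rot"
```

```text
position: [0.5022, 0.0037, 0.012]
tool_rot: [3.141, 0.0, 2.77]
force: [-4.2, 0.8, 5.9]
finger_force: 2.8
position: [0.5029, 0.0035, 0.012]
tool_rot: [3.141, 0.0, 2.77]
force: [-3.3, 2.0, 6.8]
finger_force: 3.1
```

```bash
python3 - <<'E'
from fit import *
im=save("scene","scene5");T={"scene":outline_of("tile_mid","scene")[0]["region"].astype(float)}
print(fit(T,((-.04,.04,-.075,.075,.018,.033),),[(.54,-.018,-.37)],["scene"]))
s=telemetry.observe();print(s["force"],s["moment"],s["position"])
cv2.imwrite("pics/s5.png",cv2.resize(im[195:305,230:370,::-1],None,fx=5,fy=5,interpolation=cv2.INTER_CUBIC))
E
```

```text
[[ 0.2716  0.5395 -0.0225 -0.3787]]
[-3.29394193  1.13833591  6.22961438] [ 0.25057893  0.86491446 -0.01015652] [0.50285756 0.00348322 0.01202368]
```

View pics/s5.png

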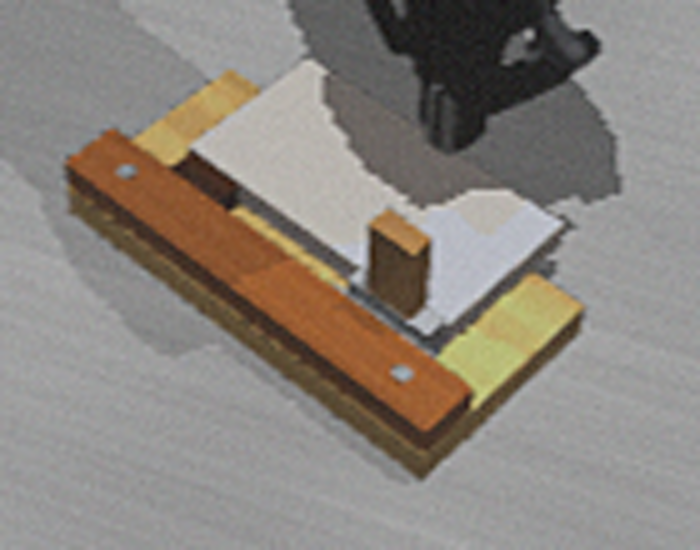

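```bash
(python3 -m inch '[[0.001,0,0,0,0,0,1],[0,0,0,0,0,0,1]]'
python3 -m inch '[[0.003,0,0,0,0,0,1],[0,0,0,0,0,0,1]]' ) | grep -E "pos|force:|rot"; python3 -c "
from fit import *
im=grab_frame('scene');s=telemetry.observe();print(s['force'],s['moment'])
T={'scene':outline_of('tile_mid','scene')[0]['region'].astype(float)}
print(fit(T,((-.04,.04,-.075,.075,.018,.033),),[(.54,-.018,-.37)],['scene']),T['scene'].sum())
p=s['position'];print(proj('scene',p),proj('scene',(p[0],p[1],.033)))
"
```

```text
position: [0.5024, 0.0037, 0.0121]
tool_rot: [3.141, 0.001, 2.769]
force: [1.1, -0.4, 3.0]
finger_force: 1.7
position: [0.4987, 0.005, 0.0118]
tool_rot: [3.142, -0.0, 2.77]
force: [-0.7, 1.5, 2.9]
finger_force: 0.8
[0.03826619 0.40768399 2.85589866] [0.13309657 0.0455802  0.00102373]
[[ 0.2627  0.5398 -0.0203 -0.3462]] 1753.0
[320.36471936 227.813253  ] [320.94203609 221.34775525]
```

```bash
(python3 -m inch '[[0,0,-0.001,0,0,0,1],[0,0,0,0,0,0,1]]'
python3 -m inch '[[0.004,0,0,0,0,0,1],[0,0,0,0,0,0,1]]'
python3 -m inch '[[0.004,0,0,0,0,0,1],[0,0,0,0,0,0,1]]' ) | grep -E "pos|force:|rot"; python3 - <<'E'
from fit import *
im=save('scene','scene6');T={'scene':outline_of('tile_mid','scene')[0]['region'].astype(float)}
for z in(.018,.02,.016): print(z,fit(T,((-.04,.04,-.075,.075,z,z+.015),),[(.54,-.018,-.37)],['scene']),T['scene'].sum())
im=grab_frame('top');r=outline_of('tile_mid','top')
if r: print(r[0]['rect'],r[0]['region'].sum())
E
```

```text
position: [0.4988, 0.0048, 0.0128]
tool_rot: [-3.141, -0.0, 2.769]
force: [0.4, -0.5, -0.3]
finger_force: 0.0
position: [0.4946, 0.0065, 0.0127]
tool_rot: [-3.141, -0.0, 2.77]
force: [-0.2, -0.1, -0.8]
finger_force: 0.0
position: [0.491, 0.008, 0.0128]
tool_rot: [-3.141, -0.0, 2.77]
force: [-0.5, 1.1, 0.4]
finger_force: 0.0
0.018 [[ 0.2369  0.5408 -0.0206 -0.3693]] 1796.0
0.02 [[ 0.2452  0.5428 -0.0188 -0.3441]] 1796.0
0.016 [[ 0.2311  0.5386 -0.0217 -0.3509]] 1796.0
```

```bash
(python3 -m inch '[[0.01,0,-0.005,0,0,0,1],[0.02,0,-0.04,0,0,0,1],[0.005,0.04,-0.04,0,0,0,1],[0.005,0.045,0,0,0,0,1],[0.005,0.045,0,0,0,0,1]]'
python3 -m inch '[[0.005,0.045,0,0,0,0,1],[0,0.04,0,0,0,0,1],[0,0,0,0,0,0,1],[0,0,0,0,0,0,1]]' ) | grep -E "pos|force:|rot"; python3 - <<'E'
from fit import *
T={};S={}
for c in("top","scene"):
    im=save(c,c+"7");r=outline_of('tile_mid',c);T[c]=r[0]['region'].astype(float);print(c,r[0]['score'],T[c].sum())
    r=outline_of('spacer_mid',c)
    if r: S[c]=r[0]['region'].astype(float);print(r[0]['score'],S[c].sum(),r[0]['rect'])
for cs in(["top"],["scene"]):
  print(cs,fit(T,((-.04,.04,-.075,.075,.018,.033),),[(.54,-.018,-.37)],cs))
  if cs[0] in S: print(fit(S,[(a,b,c,d,e+.018,f+.018) for a,b,c,d,e,f in SP],[(.60,.013,-.37)],cs))
E
```

```text
position: [0.4959, 0.1417, 0.0945]
tool_rot: [3.141, 0.002, 2.768]
force: [0.6, -0.5, 0.6]
finger_force: 0.0
position: [0.521, 0.2224, 0.0929]
tool_rot: [-3.141, -0.0, 2.771]
force: [-0.1, 0.0, 0.3]
finger_force: 0.0
top 0.62 2355.0
0.57 161.0 [242.7, 179.5, 260.4, 192.6]
scene 0.76 1903.0
0.53 329.0 [298.5, 237.6, 320.7, 265.5]
['top'] [[ 0.0369  0.54   -0.0193 -0.3719]]
[[ 0.169   0.6031  0.013  -0.4179]]
['scene'] [[ 0.1792  0.5409 -0.0202 -0.3572]]
[[ 0.2495  0.6011  0.0123 -0.4102]]
```

```bash
python3 - <<'E'
from h import *
b=cv2.imread("pics/scene7.png");s=telemetry.observe();u=proj("scene",s["position"]);print(u)
x,y=int(u[0]),int(u[1])
A=cv2.resize(b[y-50:y+25,x-50:x+50],(400,300),interpolation=cv2.INTER_CUBIC)
B=cv2.resize(cv2.imread("pics/scene5.png")[195:270,280:380],(400,300),interpolation=cv2.INTER_CUBIC)
C=cv2.resize(b[200:290,245:365],(400,300),interpolation=cv2.INTER_CUBIC)
t=cv2.imread("pics/top7.png");D=cv2.resize(t[160:250,225:345],(400,300),interpolation=cv2.INTER_CUBIC)
cv2.imwrite("pics/m.png",np.vstack([np.hstack([A,B]),np.hstack([C,D])]))
E
```

```text
[424.94919093 238.32074189]
```

View pics/m.png

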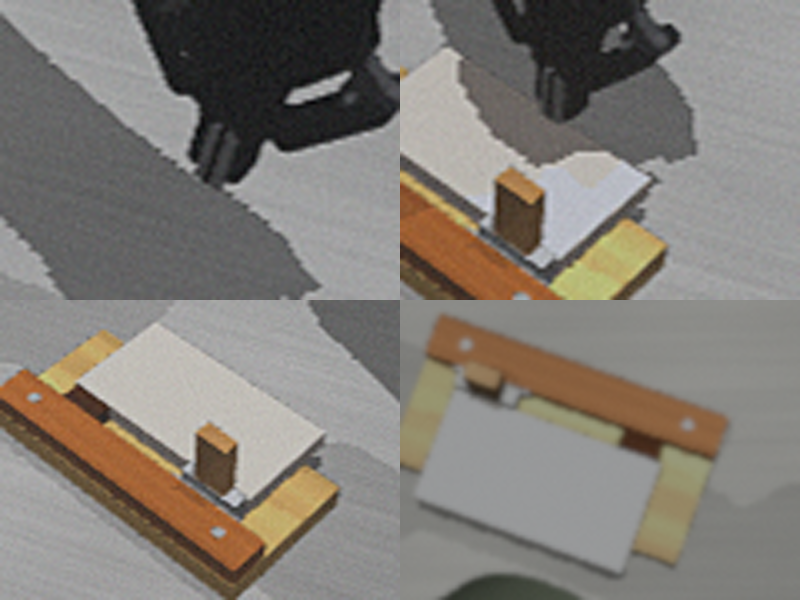

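```bash
python3 plan.py .473 .0154 .093 2.77 6
```

```text
6 rows of [-0.0049 -0.0348  0.    ] turn z -0.0003 tilt [-3.141  0.     2.768] force [-0.1 -0.7  0.2]
```

The composite shows the tile flat and almost at the stop and spacer. The finger is only about 25 mm long before a wider shoulder, which was riding on the tile's top edge at TCP z 12 mm. I'll push again with the TCP at 17 mm.

```bash
(python3 -m inch '[[-0.005,-0.035,0,0,0,0,1],[-0.005,-0.035,0,0,0,0,1],[-0.005,-0.035,0,0,0,0,1],[-0.005,-0.035,0,0,0,0,1],[-0.005,-0.035,0,0,0,0,1]]'
python3 -m inch '[[-0.005,-0.035,0,0,0,0,1],[0,0,0.03,0,0,0,1],[0,0,0.03,0,0,0,1],[0,0,0.016,0,0,0,1],[0,0,0,0,0,0,1]]'
python3 -m inch '[[-0.005,0,0,0,0,0,1],[-0.005,0,0,0,0,0,1],[0,0,0,0,0,0,1]]') | grep -E "pos|force:|rot"; python3 plan.py .4945 .0067 .017 2.77 1
```

```text
position: [0.4809, 0.0477, 0.0932]
tool_rot: [-3.141, 0.0, 2.769]
force: [0.1, -0.4, 0.1]
finger_force: 0.0
position: [0.4723, 0.0147, 0.0156]
tool_rot: [-3.141, -0.003, 2.769]
force: [-0.9, 0.3, 1.3]
finger_force: 0.0
position: [0.4841, 0.011, 0.0179]
tool_rot: [3.141, 0.002, 2.769]
force: [0.8, 0.3, 0.2]
finger_force: 0.0
1 rows of [-0.0112 -0.0002  0.0009] turn z -0.0014 tilt [3.141e+00 2.000e-03 2.769e+00] force [0.8 0.3 0.2]
```

```bash
(python3 -m inch '[[-0.004,0,0,0,0,0,1],[-0.004,0,0,0,0,0,1],[0,0,0,0,0,0,1]]'
python3 -m inch '[[-0.002,0,0,0,0,0,1],[0,0,0,0,0,0,1]]'
python3 -m inch '[[-0.002,0,0,0,0,0,1],[0,0,0,0,0,0,1]]') | grep -E "pos|force:"
```

```text
position: [0.4908, 0.0083, 0.0172]
force: [1.3, 0.3, 0.3]
finger_force: 0.0
position: [0.4923, 0.0077, 0.017]
force: [-0.5, -0.1, 0.2]
finger_force: 0.0
position: [0.4941, 0.007, 0.017]
force: [0.9, 0.6, -0.2]
finger_force: 0.0
```

```bash
(python3 -m inch '[[-0.0015,0,0,0,0,0,1],[0,0,0,0,0,0,1]]'
python3 -m inch '[[-0.0015,0,0,0,0,0,1],[0,0,0,0,0,0,1]]') | grep -E "pos|force:"
```

```text
position: [0.4955, 0.0065, 0.017]
force: [0.2, -0.2, 0.1]
finger_force: 0.0
position: [0.497, 0.0059, 0.017]
force: [-0.6, 0.1, -0.1]
finger_force: 0.0
```

```bash
(python3 -m inch '[[-0.0015,0,0,0,0,0,1],[0,0,0,0,0,0,1]]'
python3 -m inch '[[-0.0015,0,0,0,0,0,1],[0,0,0,0,0,0,1]]'
python3 -m inch '[[-0.001,0,0,0,0,0,1],[0,0,0,0,0,0,1]]') | grep -E "pos|force:"
```

```text
position: [0.4984, 0.0054, 0.017]
force: [0.5, 0.3, 0.1]
finger_force: 0.0
position: [0.4997, 0.0048, 0.017]
force: [-1.3, 0.1, -1.8]
finger_force: 0.0
position: [0.5006, 0.0045, 0.017]
force: [-1.1, -1.0, 0.1]
finger_force: 0.0
```

```bash
(python3 -m inch '[[-0.001,0,0,0,0,0,1],[0,0,0,0,0,0,1]]'
python3 -m inch '[[-0.001,0,0,0,0,0,1],[0,0,0,0,0,0,1]]') | grep -E "pos|force:"
```

```text
position: [0.5015, 0.0041, 0.017]
force: [0.6, 1.2, 0.3]
finger_force: 0.0
position: [0.5025, 0.0037, 0.017]
force: [0.1, -0.5, 0.4]
finger_force: 0.0
```

```bash
(python3 -m inch '[[-0.001,0,0,0,0,0,1],[0,0,0,0,0,0,1]]'
python3 -m inch '[[-0.001,0,0,0,0,0,1],[0,0,0,0,0,0,1]]'
python3 -m inch '[[-0.001,0,0,0,0,0,1],[0,0,0,0,0,0,1]]') | grep -E "pos|force:"; python3 - <<'E'
from fit import *
T={}
c="scene"
im=save(c,c+"8");r=outline_of('tile_mid',c);T[c]=r[0]['region'].astype(float);print(c,r[0]['score'],T[c].sum())
print(fit(T,((-.04,.04,-.075,.075,.018,.033),),[(.54,-.018,-.37)],[c]))
E
```

```text
position: [0.5034, 0.0034, 0.017]
force: [0.0, -0.1, 0.1]
finger_force: 0.0
position: [0.5044, 0.003, 0.017]
force: [-0.1, -0.0, -0.2]
finger_force: 0.0
position: [0.5053, 0.0026, 0.017]
force: [0.6, 0.8, 0.3]
finger_force: 0.0
scene 0.7 1808.0
[[ 0.2345  0.5417 -0.0206 -0.3855]]
```

No contact even with the TCP at the tile's edge. In the last pictures the finger tip also appears about 5 px above the projected TCP. So the real tip sits roughly 15–20 mm above the reported TCP and was riding on top of the tile. I'll back off and go down carefully, watching the force.

```bash
(python3 -m inch '[[0,0,-0.004,0,0,0,1],[0.02,0,0,0,0,0,1],[0.02,0,0,0,0,0,1],[0,0,0,0,0,0,1]]'
python3 -m inch '[[0,0,0.005,0,0,0,1],[0,0,0.005,0,0,0,1],[0,0,0,0,0,0,1],[0,0,0,0,0,0,1]]'
python3 -m inch '[[0,0,0.003,0,0,0,1],[0,0,0,0,0,0,1],[0,0,0,0,0,0,1]]') | grep -E "pos|force:|clock|width"; python3 - <<'E'
from h import *
im=save("scene","scene9");s=telemetry.observe();p=s["position"]
for d in(0,.01,.02,.03):print(d,proj("scene",(p[0],p[1],p[2]+d)).round(1))
u=proj("scene",(p[0],p[1],p[2]+.01)).astype(int)
g=im.mean(2).astype(int);print(u);print(g[u[1]-8:u[1]+9,u[0]-10:u[0]+11])
E
```

```text
clock: 22.65
position: [0.466, 0.0179, 0.0213]
force: [-0.0, -1.2, -0.5]
grip_width: -0.0005
finger_force: 0.0
clock: 23.05
position: [0.468, 0.0172, 0.0107]
force: [-0.4, -1.4, 0.6]
grip_width: 0.0001
finger_force: 0.0
clock: 23.35
position: [0.4679, 0.0172, 0.008]
force: [0.3, -0.1, -0.1]
grip_width: -0.0006
finger_force: 0.0
0 [329.6 221.4]
0.01 [329.9 218.4]
0.02 [330.2 215.3]
0.03 [330.6 212.2]
[329 218]
[[ 98  94  92 100 103  69  34  52  54  38  52  63  59  38  33  36  33  31
   40  68  85]
 [ 93  92  93  91  99  81  41  53  55  37  53  64  48  33  32  36  34  27
   35  76  99]
 [ 98  94  94  94 101  75  51  59  49  33  64  69  52  31  35  35  34  34
   46  82  96]
 [ 92  98  95  89  94 102  90  69  51  44  62  69  52  38  34  32  38  31
   59  94  96]
 [ 98  95  99 100  94 101  82  61  47  43  61  63  51  34  39  37  31  46
   82 101  99]
 [ 98  96  98 100 100  99  85  70  44  39  60  65  50  31  34  34  46  84
   96  91 101]
 [ 98 101 101  97  95  97  90  70  40  50  62  58  38  32  33  48  87 102
   97  91  93]
 [ 98  93  99  98 102  98  97 105  92  73  66  65  58  60  73  93 103  99
   98  98  99]
 [ 77  88 101 100  99 101 104  98 100 102  96  78  96 103  96  99  97  97
   93  94  94]
 [ 79  77  79  82  98  97  96 100  96  99 101 102  96  98  98  99  94  96
   96  97  98]
 [ 82  80  75  80  89  99  95  98  92  99 101  98  93 101 103  99  94  96
  101  97  94]
 [ 80  79  83  78  70  76  93  90  86 101  96  98 102  96  97  98  97  99
   96  94  98]
 [ 75  77  79  81  80  79  79  82  79  92  97 100 102 100  97  99 100  99
   97  97 103]
 [ 79  73  77  75  78  79  78  83  80  76  79  83  97  95  98 101  92  94
   98  95  94]
 [123  76  74  79  79  81  80  85  83  78  72  77  94 101 101  96 100  92
  102 101  94]
 [190 153  98  76  69  84  79  78  80  81  77  91  97  93  97  99 102  97
  101  97 101]
 [184 186 197 147  78  71  72  71  81  76  83  79  79  87  96 100  95  97
   96 103  91]]
```

```bash
(python3 -m inch '[[0,0,0.004,0,0,0,1],[0,0,0.003,0,0,0,1],[0,0,0,0,0,0,1],[0,0,0,0,0,0,1]]'
python3 -m inch '[[0,0,0.003,0,0,0,1],[0,0,0,0,0,0,1],[0,0,0,0,0,0,1]]') | grep -E "pos|force:"
```

```text
position: [0.4678, 0.0173, 0.0009]
force: [0.8, -0.1, -0.1]
finger_force: 0.0
position: [0.4679, 0.0173, -0.002]
force: [0.3, 0.2, -0.2]
finger_force: 0.0
```

```bash
(python3 -m inch '[[0,0,0.003,0,0,0,1],[0,0,0,0,0,0,1],[0,0,0,0,0,0,1]]'
python3 -m inch '[[0,0,0.003,0,0,0,1],[0,0,0,0,0,0,1],[0,0,0,0,0,0,1]]') | grep -E "pos|force:"
```

```text
position: [0.4678, 0.0173, -0.0051]
force: [-0.4, 0.4, -0.1]
finger_force: 0.0
position: [0.4679, 0.0173, -0.008]
force: [-0.2, 0.1, -0.4]
finger_force: 0.0
```

The TCP is now below table level with no contact, so the tip does sit higher than the reported TCP. Next I'll advance.

```bash
(python3 -m inch '[[-0.006,0,0,0,0,0,1],[-0.006,0,0,0,0,0,1],[-0.006,0,0,0,0,0,1],[0,0,0,0,0,0,1]]'
python3 -m inch '[[-0.003,0,0,0,0,0,1],[0,0,0,0,0,0,1]]'
python3 -m inch '[[-0.003,0,0,0,0,0,1],[0,0,0,0,0,0,1]]') | grep -E "pos|force:"
```

```text
position: [0.4856, 0.0103, -0.008]
force: [-0.2, 0.4, -1.1]
finger_force: 0.0
position: [0.4877, 0.0095, -0.008]
force: [0.2, -0.3, -0.0]
finger_force: 0.0
position: [0.4906, 0.0084, -0.008]
force: [-0.7, 0.2, -0.7]
finger_force: 0.0
```

```bash
(python3 -m inch '[[-0.0015,0,0,0,0,0,1],[0,0,0,0,0,0,1]]'
python3 -m inch '[[-0.0015,0,0,0,0,0,1],[0,0,0,0,0,0,1]]') | grep -E "pos|force:"
```

```text
position: [0.4918, 0.0079, -0.008]
force: [-0.4, 0.1, -0.3]
finger_force: 0.0
position: [0.4932, 0.0074, -0.008]
force: [0.6, -0.4, 0.4]
finger_force: 0.0
```

```bash
(python3 -m inch '[[-0.0015,0,0,0,0,0,1],[0,0,0,0,0,0,1]]'
python3 -m inch '[[-0.0015,0,0,0,0,0,1],[0,0,0,0,0,0,1]]'
python3 -m inch '[[-0.001,0,0,0,0,0,1],[0,0,0,0,0,0,1]]') | grep -E "pos|force:"
```

```text
position: [0.4946, 0.0068, -0.008]
force: [-0.2, -0.1, -0.1]
finger_force: 0.0
position: [0.496, 0.0063, -0.008]
force: [-0.1, -0.6, -0.2]
finger_force: 0.0
position: [0.4961, 0.0062, -0.0081]
force: [-4.8, 1.9, 3.4]
finger_force: 2.3
```

```bash
(python3 -m inch '[[-0.001,0,0,0,0,0,1],[0,0,0,0,0,0,1]]'
python3 -m inch '[[-0.001,0,0,0,0,0,1],[0,0,0,0,0,0,1]]') | grep -E "pos|force:"
```

```text
position: [0.4962, 0.0062, -0.0081]
force: [-10.7, 4.7, 8.5]
finger_force: 5.9
position: [0.4962, 0.0061, -0.0082]
force: [-17.4, 6.7, 13.5]
finger_force: 9.3
```

```bash
(python3 -m inch '[[0,0,-0.001,0,0,0,1],[0,0,0,0,0,0,1]]'
python3 -m inch '[[0,0,-0.0005,0,0,0,1],[0,0,0,0,0,0,1]]') | grep -E "pos|force:"; python3 - <<'E'
from fit import *
c="scene";T={};F={}
im=save(c,c+"10");r=outline_of('tile_mid',c);T[c]=r[0]['region'].astype(float);print(r[0]['score'],T[c].sum())
print(fit(T,((-.04,.04,-.075,.075,.018,.033),),[(.54,-.018,-.37)],[c]))
s=telemetry.observe();print(s["clock"],s["force"].round(1),s["moment"].round(2),s["tool_rot"].round(4))
E
```

```text
position: [0.4961, 0.0062, -0.0076]
force: [-13.1, 7.6, -2.5]
finger_force: 7.2
position: [0.4961, 0.0061, -0.0072]
force: [-12.2, 5.6, -3.4]
finger_force: 7.1
0.85 1898.0
[[ 0.1814  0.54   -0.021  -0.3762]]
27.4 [-12.6   6.8  -3.2] [1.57 2.67 0.03] [-3.1407 -0.0042  2.7707]
```

```bash
python3 - <<'E'
from h import *
o=np.array([.5895+.001,-.042]);yaw=-.372;ex=np.array([np.cos(yaw),np.sin(yaw)]);ey=np.array([-ex[1],ex[0]])
xs=np.arange(-.035,.012,.0005)
for cam,f in(("top","top0"),("top","top7"),("scene","scene7"),("scene","scene10")):
    im=cv2.imread(f"pics/{f}.png").astype(np.float32)
    # colour cues: saturation-like (r-b)
    rb=im[:,:,2]-im[:,:,0]; rg=(im[:,:,2]-im[:,:,1])
    for y0 in(-.0325,-.02,0,.02,.07):
        A=[];B=[]
        for y in np.arange(y0-.004,y0+.0041,.001):
            q=np.array([proj(cam,(*(o+ex*x+ey*y),.0335)) for x in xs],np.float32)[None]
            A.append(cv2.remap(rb,q,None,1)[0]);B.append(cv2.remap(rg,q,None,1)[0])
        a,b=np.mean(A,0),np.mean(B,0)
        gb=np.gradient(b);ga=np.gradient(a)
        fe=xs[30+gb[30:].argmax()] # yellow->orange: r-g rises
        te=xs[:65][ga[:65].argmax()]     # white->yellow/dark: r-b rises
        print(f,y0,"tile edge",round(te*1e3,1),"fence",round(fe*1e3,1),"gap",round((fe-te)*1e3,1))
E
```

```text
top0 -0.0325 tile edge -22.0 fence -1.0 gap 21.0
top0 -0.02 tile edge -22.0 fence -1.0 gap 21.0
top0 0 tile edge -22.5 fence -1.0 gap 21.5
top0 0.02 tile edge -22.5 fence -1.0 gap 21.5
top0 0.07 tile edge -22.5 fence -0.5 gap 22.0
top7 -0.0325 tile edge -15.5 fence -1.0 gap 14.5
top7 -0.02 tile edge -16.0 fence -1.0 gap 15.0
top7 0 tile edge -16.0 fence -1.5 gap 14.5
top7 0.02 tile edge -15.5 fence -1.5 gap 14.0
top7 0.07 tile edge -8.0 fence 5.5 gap 13.5
scene7 -0.0325 tile edge -6.0 fence 1.0 gap 7.0
scene7 -0.02 tile edge -5.0 fence 1.0 gap 6.0
scene7 0 tile edge -5.0 fence 1.0 gap 6.0
scene7 0.02 tile edge -5.5 fence 1.0 gap 6.5
scene7 0.07 tile edge -6.0 fence 0.5 gap 6.5
scene10 -0.0325 tile edge -6.0 fence 1.0 gap 7.0
scene10 -0.02 tile edge -5.5 fence 1.0 gap 6.5
scene10 0 tile edge -5.5 fence 1.0 gap 6.5
scene10 0.02 tile edge -5.5 fence 1.0 gap 6.5
scene10 0.07 tile edge -6.5 fence 0.5 gap 7.0
```

In the clean top view the tile's gap to the fence is about 14.5–15 mm all along, so it is flush and square. It is held with about 14 N. I'll check that it is steady, then hand in.

```bash
python3 -m inch '[[-0.0003,0,0.0002,0,0,0,1],[0,0,0,0,0,0,1],[0,0,0,0,0,0,1],[0,0,0,0,0,0,1],[0,0,0,0,0,0,1]]'; python3 -c "
from h import *
grab_frame('scene');print([(r['score'],ray('scene',r['xy'],.05)) for r in landmark_of('spacer_mid','scene')[:1]])
print(telemetry.observe()['force']);print(bot.job_done())"
```

```text
clock: 27.9
position: [0.4961, 0.0061, -0.0075]
tool_rot: [-3.141, -0.005, 2.771]
force: [-14.5, 7.6, -3.4]
grip_width: -0.0003
finger_force: 7.9
[(0.65, array([0.60818092, 0.01745977, 0.05      ]))]
[-13.77493292   7.51193433  -2.11842009]
the job is handed in; nothing more can be done
None
```

I handed the job in at about 28 s: the spacer was released upright in front of the pad, and the tile measured flush and square to the fence within about 1 mm and held at about 16 N, though no verdict came back.

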